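# Flip down the shelf panel and hold its drying rail fully out

## Robot

A 6-joint arm with a two-finger parallel gripper is mounted at the origin on the work surface. World frame = base frame: x ahead of the robot, y to its left, z up, the work surface at z = 0. Lengths are in m, angles in degrees, forces in N, time in s.
With the tool pointing down it reaches from about 0.325 to 0.75 m from the base axis. Payload 7.6 kg.
Tool frame: the origin (TCP) lies between the finger pads; the fingertips stand 22 mm ahead of it and the grasp point (between the pads) lies 3 mm ahead of it (env.tip_reach is the distance from the TCP to the fingertips, in m); z points along the fingers, y is the line along which they close (so a half turn about z gives the same grasp; the last joint's range is limited). The gripper opens to 85 mm and grips with 20 to 120 N. Pads are 22 mm wide; open, the fingers measure 114 mm over their backs; the gripper's body (76 mm by 85 mm) begins 54 mm behind the grasp point. The pads swing forward as they close: fully open they stand 13 mm farther back than shut.
Start: joints at [-71.923, 2.991, 80.254, -0, 96.75, -4.028], TCP at [0.198, -0.486, 0.253] pointing down, gripper open.
Joint ranges: [-166.34, 166.34], [-52.06, 124.39], [6.96, 135.62], [-60.46, 240.46], [14.63, 156.25], [-167.68, 167.68]. Speed limits (degrees/s): [147.25, 147.25, 172.46, 180, 180, 180].

## Interface

Orientations are given as [roll, pitch, yaw] about the fixed x, y, z axes, in that order (R = Rz(yaw) Ry(pitch) Rx(roll)).
In Python, from rig import env gives the robot as it stands. The module is installed in compiled form; this text tells all that it offers.
- The arm moves only by the tool apply_moves, never from a script. Its argument "plan" is a list of rows, each a list of 3 entries, a list of its own where there are three numbers: the shift along the tool's x, y, z in units of 25 mm (1.0 is 25 mm), then the turn, a rotation vector about the tool's x, y, z in units of 5 degrees (1.0 is 5 degrees), then the finger opening in mm, from 0 to 85.4. In form: [[[x, y, z], [wx, wy, wz], gripper], ...]. A call has exactly 10 rows; each row shifts and turns the commanded pose from where the row before left it, along the tool's axes as they then stand; what a row does not reach is not made up. A row lasts 1/10 s, in which the tool goes at most 50 mm and 8.59 degrees, less where a joint would pass 70% of its speed; a pose out of reach is approached as far as the arm can. A call is refused whole if a number of a shift passes 1 or a number of a turn 1, either way. A call with a gripper value outside its range is refused whole. The fingers move at their own pace and stop on an object; "newtons" is the grip in N (left out, the last holds). Time passes only in rows, so rows that do not move let the fingers close, or fill a call up. It gives the time, the measured TCP pose, the force, the opening and the grip force at its end, in the units of the state.
- env.read_state(): the state, without advancing time (a new reading comes with each control period).
- env.get_image(name): name is "scene" or "top" or "wrist"; returns a dict with "frame" (384x512x3 uint8, red, green, blue), "z_map" (384x512 float32, m along the optical axis (not along the pixel's ray), 0 where there is no reading), "fx", "fy", "cx", "cy" (pixels), "distortion" ([k1, k2, p1, p2, k3] as OpenCV has them; the pictures are not rectified), "cam_to_world" (4x4, takes a point from camera to world coordinates). Camera axes: x right, y down, z forward; pixel columns grow to the right and rows downward; lengths in m; the calibration is good to about 2 mm. A picture is of the moment at which its call begins.
- env.finish_job(): hands the job in; it is judged then, once.
Trained networks look in a picture, given as the dict that the camera call returned (one of the last four; its "shot" number tells which), for a name from the list of things; names that differ only in an ending like _2 or _b are one class to them, and where a whole thing is asked for, a point or a joint stands for the part that bears it (a point fixed in the world has none). Each returns a list of dicts, best first, with "p" (0 to 1); they miss things now and then, are a little off and sometimes report something else, mostly with a low value. They report only what shows in the picture. A call takes as long as a camera call.
- env.find_in(picture, name): "pixel" ([column, row] in pixels, amid what is visible of it).
- env.silhouettes(picture, name): "pixels" (384x512 bool, what is visible of it) and "pixel" ([column, row] in pixels, amid what is visible of it).
- env.pinpoint(picture, name): "pixel" ([column, row] in pixels: a listed point, or the origin of a listed thing).
The state is a dict: "time": time; "qpos": joint angles; "joint_velocities": joint speeds; "tau": joint torques, N m; "eef_pos": TCP position; "orientation": TCP orientation; "ft_force": force on the tool from outside, world axes, zero at the start; "torque": the same for the moment, N m; "gripper_width": finger opening in m; "finger_force": force on a finger pad.
Only numpy, scipy, OpenCV 4.12 (cv2) and the standard library are available. Lean on these libraries where they do the work, as an engineer would, in place of code of your own. Each camera call takes 0.05 s, during which the arm holds its last target. There are 200 camera calls.

## Task

Flip the oak shelf's front panel down flat, so that its inner face with the telescoping drying rail lies upward; then squeeze in the red lock button on the side of the rail's white grip and pull the rail out sideways, past its soft first stop, to its second, hard stop. Finish while still holding the rail fully out by its grip: it springs back if let go. Leave the cup, bombilla, tin, sugar bowl and the other things on the shelf, rack and counter where they stand.

Things in the scene. Friction and masses are not known exactly. Their poses are not given: they have to be found in the camera images.
- hinge_mid (a point): Middle of the panel's hinge line, fixed to the shelf, 110 mm above the counter at the board's lower front edge. x: level, into the shelf, away from the robot; y: level, along the hinge; z: up. Slim oak shelf 460 wide, 190 deep, board top 18 mm above this point, side boards 118 mm; a wire drying rack, top at 44 mm, lies below.
- flap (a joint): Front panel's angle (rad): 0 closed, upright; 1.57 flat open, tipped forward to the hinge's -x, inner face up. Starts closed or slightly ajar. Damped friction hinge: stays put near closed; let go beyond about 0.3 it sinks flat by itself in about 3 s. Oak, 12 thick, 456 wide; its top edge is 142 mm from the hinge.
- tab (a point): Brass finger tab, 10 thick, 70 wide, standing 30 mm out of the middle of the panel's top edge. The point is mid-thickness, 156 mm from the hinge line, 14 mm above the panel's edge, 6 mm to the outer side of the hinge plane. Axes turn with the panel: x normal to it on the inner side (up when flat), y along the hinge, z from hinge to tab.
- rail (a joint): Rail's pull-out (m): 0 home (start); soft first stop (sprung ball, about 10 N extra) at 0.060; hard second stop at 0.120. Slides to the grip's +y. Locked at home (2 mm play) unless the button is in. A spring draws it back with 1.5 N at home, 5 N at full. The rod shows one orange ring outside the black housing at the first stop, two at the second.
- grip: White grip on the rail's end, origin at its centre; axes as tab; 24 mm along x, 50 along y, 30 along z. Panel flat: centre 28 mm above the panel's face (level with the hinge), 80 mm in front of the hinge, 90 mm along +y from its middle; can be taken from above, fingers closing along z, which squeezes the button. Black housing, 44 mm high, ends 15 mm from its -y end.
- lock (a joint): How far the red lock button is pressed in (m): 0 out, 0.006 flush with the grip's side. The rail is free from about 0.004 on. Sprung: 2 N at the start, 7 N when flush. It moves along the grip's +z. Once the rail has left home the button need not be kept in.
- lock_face (a point): Centre of the outer face of the red button, 32 mm along y and 16 mm along x, which stands 6 mm out of the middle of the grip's -z side (the side towards the hinge).
- cup: Ceramic mate cup, blue, 68 across, 82 high, on the shelf; origin under its middle. Leave alone.
- tin: Round tin canister, green band, 72 across, 95 high, on the shelf; origin under its middle. Leave alone.
- sugar: Clear glass sugar bowl with green glass lid, 72 across, 82 high, on the shelf; origin under its middle. Leave alone.
- bombilla: Stainless bombilla, 190 long along its y, 16 wide, 7 high, lying to dry on the wire rack, left of the panel; origin under it. Leave alone.
- bowl: White bowl upside down on the rack's left part, 110 across, 45 high; origin under its middle. Leave alone.
- flask: Steel vacuum flask standing on the counter, 76 across, 240 high; origin under its middle. Leave alone.
- soap: Green soap bottle standing on the counter, 56 across, 160 high; origin under its middle. Leave alone.

How it is judged (in metres and radians):
On the way, in this order (a step that is already met when the one before it is completed fails the run):
1. the panel is flipped down flat (value of joint flap above 1.45 rad and value of joint rail below 0.02 m), for 0.2 s.
2. the lock button is pressed in with the rail still home (all of step 1 and value of joint lock above 0.0042 m), for 0.05 s.
3. the rail is pulled to its second stop by its grip (value of joint flap above 1.45 rad and value of joint rail above 0.112 m and contact force between the fingers and grip above 2 N), for 0.3 s.
At the end, for the whole second after the job is handed in: The panel lies open beyond 1.45 rad, the rail is out by more than 112 of its 120 mm and at rest, and the fingers are on its grip with more than 2 N, holding it out against its spring (all of step 3 and velocity of joint rail between -0.02 and 0.02 m/s); the arm keeps its last pose, push and grip.
It fails at once if the cup, tin, sugar bowl or bombilla is moved by more than 20 mm (distance of any of cup, tin, sugar, bombilla from where it was at the start of the episode above 0.02 m).
It fails at once if the bowl, flask or soap bottle is moved by more than 20 mm (distance of any of bowl, flask, soap from where it was at the start of the episode above 0.02 m).
It also fails if it takes over 48 s, if anything falls off the work surface, if the arm or the gripper's body presses on something with over 40 N, if the wrist force passes 120 N, or if a joint passes its speed limit or range.

## Working session

There is one attempt and no reset: what is moved stays moved. The work goes in short steps, Python scripts to look and compute and a tool call to move; the robot and the scene stay as the last step left them, time stands still between calls to the robot, and variables do not carry over. Pictures are saved under pics/ and viewed, at most 10 in all, crops included, and the job is handed in when it is done.

Besides the shell and the picture viewer there is one more tool, called after ">>>" as name(argument=value, ...), one argument or row to a line, values as JSON. apply_moves: Moves the arm, as the interface text tells. Its arguments: {"type":"object","properties":{"plan":{"type":"array","items":{"type":"array"}},"newtons":{"type":"number"}},"required":["plan"]}

```bash
mkdir -p pics; cat > h.py <<'E'
import numpy as np, cv2
from rig import env
from scipy.spatial.transform import Rotation as R
def ray(p,px):
    K=np.array([[p['fx'],0,p['cx']],[0,p['fy'],p['cy']],[0,0,1]])
    return cv2.undistortPoints(np.array([[px]],float),K,np.array(p['distortion'],float))[0,0]
def world(p,px,z=None):
    u=ray(p,px); c,r=np.round(px).astype(int)
    if z is None:
        w=p['z_map'][max(r-2,0):r+3,max(c-2,0):c+3]; w=w[w>0]
        if not len(w): return None
        z=np.median(w)
    q=np.array(p['cam_to_world'])@np.array([u[0]*z,u[1]*z,z,1]); return q[:3]
def cloud(p,mask):
    rs,cs=np.nonzero(mask&(p['z_map']>0))
    K=np.array([[p['fx'],0,p['cx']],[0,p['fy'],p['cy']],[0,0,1]])
    u=cv2.undistortPoints(np.stack([cs,rs],1).astype(float)[:,None],K,np.array(p['distortion'],float))[:,0]
    z=p['z_map'][rs,cs]; T=np.array(p['cam_to_world'])
    return np.c_[u*z[:,None],z]@T[:3,:3].T+T[:3,3]
def save(p,n): cv2.imwrite('pics/'+n,p['frame'][...,::-1])
E
python3 - <<'E'
from h import *
np.set_printoptions(precision=4,suppress=True)
s=env.read_state(); print(s['eef_pos'],s['orientation'],s['gripper_width'])
ims=[]
for n in ['scene','top']:
    p=env.get_image(n); ims.append(p['frame'])
    print(n,p['cam_to_world'][:3,3] if hasattr(p['cam_to_world'],'shape') else '')
    for t in ['hinge_mid','tab','cup','tin','sugar','bombilla','bowl','flask','soap']:
        o=env.pinpoint(p,t)
        if o: print(t,round(o[0]['p'],2),np.array(o[0]['pixel']),world(p,o[0]['pixel']))
    for t in ['tab','flap']:
        o=env.silhouettes(p,t)
        if o:
            c=cloud(p,o[0]['pixels']); print('sil',t,o[0]['p'],len(c),np.percentile(c,[2,50,98],axis=0))
    save(p,n+'0.png')
cv2.imwrite('pics/both.png',np.vstack(ims)[...,::-1][:, :])
E
```

```text
[ 0.1975 -0.4861  0.2524] [-179.905    -0.0066   22.1052] 0.08556994494065248
scene [0.9052 0.4938 1.2556]
hinge_mid 0.88 [271.7 230.9] [0.6232 0.1218 0.2106]
tab 0.66 [278.1 206.9] [0.5825 0.0927 0.2788]
cup 0.6 [229.2 203.5] [ 0.6756 -0.0469  0.1786]
tin 0.79 [258.9 274.1] [0.731  0.2151 0.216 ]
sugar 0.7 [240.2 233.9] [0.7056 0.0712 0.1953]
bombilla 0.54 [320.2 296.5] [0.57   0.3388 0.0146]
bowl 0.64 [342.5 314.3] [0.5664 0.4308 0.0876]
flask 0.57 [203.  129.6] [ 0.5537 -0.4899  0.0256]
soap 0.67 [228.6 115.9] [ 0.4327 -0.4775  0.0477]
sil tab 0.85 2819 [[ 0.5525 -0.1204  0.1266]
 [ 0.6118  0.0975  0.2134]
 [ 0.6492  0.302   0.2797]]
sil flap 0.85 2716 [[ 0.5536 -0.1205  0.1409]
 [ 0.6118  0.0946  0.2135]
 [ 0.6483  0.3022  0.2792]]
top [ 0.447  -0.0527  1.7368]
hinge_mid 0.83 [222.5 184. ] [0.5821 0.0673 0.2788]
tab 0.93 [215.6 185.1] [0.5789 0.0928 0.2762]
cup 0.71 [257.4 167.5] [ 0.6588 -0.062   0.1346]
tin 0.72 [199.7 154.3] [0.7039 0.1579 0.2163]
sugar 0.66 [227.8 159.4] [0.6839 0.0517 0.2019]
bombilla 0.4 [166.  190.8] [0.5827 0.3337 0.014 ]
bowl 0.89 [140.5 194.8] [0.5625 0.4229 0.0902]
flask 0.82 [364.7 197.7] [ 0.5272 -0.4866  0.1473]
soap 0.45 [363.3 225.2] [ 0.4175 -0.4855  0.1144]
sil tab 0.78 1153 [[ 0.5441 -0.1133  0.1763]
 [ 0.6013  0.0483  0.2153]
 [ 0.643   0.2836  0.2821]]
sil flap 0.88 1211 [[ 0.547  -0.1024  0.1222]
 [ 0.602   0.0566  0.2149]
 [ 0.6458  0.2978  0.2818]]
```

View pics/scene0.png

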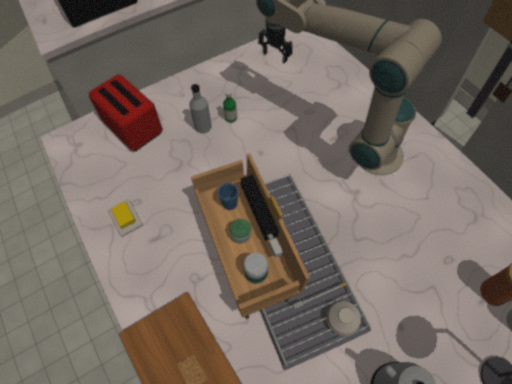

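View pics/top0.png

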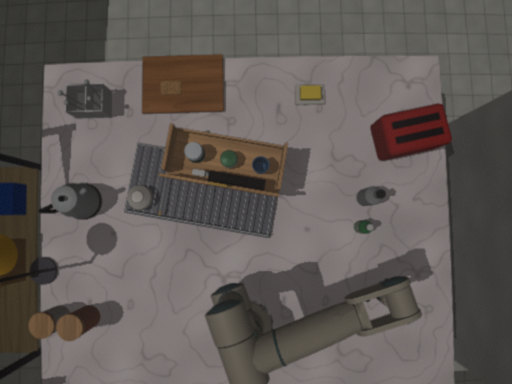

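The scene picture shows the shelf with its panel upright on the robot side. The brass tab is at about (275,205), and the black housing and white grip (274,243) are on the inner face. The top picture shows the panel edge running (168,180)–(282,192), the grip at (199,174), and free counter in front of it. Next I fit the panel line.

```bash
python3 - <<'E'
from h import *
np.set_printoptions(precision=4,suppress=True)
for n in ['scene','top']:
    p=env.get_image(n)
    P=cloud(p,np.ones((384,512),bool))
    e=P[(abs(P[:,2]-.25)<.008)&(P[:,0]>.5)&(P[:,0]<.68)&(abs(P[:,1]-.09)<.25)]
    vx,vy,x0,y0=cv2.fitLine(e[:,:2].astype(np.float32),cv2.DIST_HUBER,0,.001,.001).ravel()
    t=(e[:,:2]-[x0,y0])@[vx,vy]
    print(n,len(e),'dir deg',np.degrees(np.arctan2(vy,vx)),'ends',[x0,y0]+np.outer(np.percentile(t,[1,99]),[vx,vy]), 'res',np.std((e[:,:2]-[x0,y0])@[-vy,vx]))
    T=P[(P[:,2]>.262)&(P[:,2]<.295)&(P[:,0]>.5)&(P[:,0]<.68)&(abs(P[:,1]-.09)<.25)]
    print('tab',len(T),np.percentile(T,[2,50,98],axis=0))
    w=P[(abs(P[:,2]-.228)<.006)&(P[:,0]>.52)&(P[:,0]<.85)&(abs(P[:,1]-.09)<.35)]
    for i in (w[:,1]<.09,w[:,1]>.09): print('side',len(w[i]),np.percentile(w[i],[3,50,97],axis=0))
E
```

```text
scene 551 dir deg 78.92569 ends [[ 0.5461 -0.1324]
 [ 0.6315  0.3038]] res 0.0038098551873332917
tab 111 [[0.5767 0.0523 0.2631]
 [0.5881 0.0861 0.2797]
 [0.5965 0.1184 0.284 ]]
side 286 [[ 0.5578 -0.173   0.223 ]
 [ 0.6324 -0.1512  0.2276]
 [ 0.7359  0.0584  0.2325]]
side 661 [[0.608  0.1519 0.2222]
 [0.7238 0.2677 0.2261]
 [0.8193 0.2996 0.2318]]
top 335 dir deg 78.82933 ends [[ 0.5409 -0.1338]
 [ 0.6275  0.3051]] res 0.0035863423673145162
tab 55 [[0.5741 0.0518 0.276 ]
 [0.5822 0.0834 0.2818]
 [0.5902 0.1196 0.2874]]
side 171 [[ 0.5675 -0.1752  0.2225]
 [ 0.6468 -0.1548  0.2274]
 [ 0.7334 -0.1336  0.2325]]
side 324 [[0.6593 0.1587 0.2223]
 [0.7246 0.2659 0.226 ]
 [0.8137 0.2997 0.2324]]
```

>>> apply_moves(
  plan=[
    [[0,0,-0.4],[0,0,-1],0],
    [[0,0,-0.4],[0,0,-1],0],
    [[0,0,-0.4],[0,0,-1],0],
    [[0,0,-0.4],[0,0,-1],0],
    [[0,0,-0.4],[0,0,-1],0],
    [[0,0,-0.4],[0,0,-1],0],
    [[0,0,-0.4],[0,0,-1],0],
    [[0,0,-0.4],[0,0,-1],0],
    [[0,0,-0.4],[0,0,-1],0],
    [[0,0,-0.4],[0,0,-1],0],
  ],
  newtons=40,
)

```text
time: 2.3
eef_pos: [0.1976, -0.4864, 0.3537]
orientation: [180.0, 0.0, 72.3]
ft_force: [0.1, -0.4, -0.2]
gripper_width: 0.0
finger_force: 0.0
```

>>> apply_moves(
  plan=[
    [[0,0,0],[0,0,-1],0],
    [[0,0,0],[0,0,-0.4],0],
    [[0.95,0.45,0],[0,0,0],0],
    [[0.95,0.45,0],[0,0,0],0],
    [[0.95,0.45,0],[0,0,0],0],
    [[0.95,0.45,0],[0,0,0],0],
    [[0.95,0.45,0],[0,0,0],0],
    [[0.95,0.45,0],[0,0,0],0],
    [[0.95,0.45,0],[0,0,0],0],
    [[0.95,0.45,0],[0,0,0],0],
  ],
)

```text
time: 3.3
eef_pos: [0.3224, -0.3159, 0.3534]
orientation: [180.0, 0.0, 79.1]
ft_force: [-0.3, 0.2, 0.3]
gripper_width: -0.0001
finger_force: 0.0
```

>>> apply_moves(
  plan=[
    [[0.95,0.45,0],[0,0,0],0],
    [[0.95,0.45,0],[0,0,0],0],
    [[0.95,0.45,0],[0,0,0],0],
    [[0.95,0.45,0],[0,0,0],0],
    [[0.95,0.45,0],[0,0,0],0],
    [[0.95,0.45,0],[0,0,0],0],
    [[0.95,0.45,0],[0,0,0],0],
    [[0.95,0.45,0],[0,0,0],0],
    [[0.95,0.45,0],[0,0,0],0],
    [[0.95,0.45,0],[0,0,0],0],
  ],
)

```text
time: 4.3
eef_pos: [0.4778, -0.1039, 0.3534]
orientation: [180.0, 0.0, 79.1]
ft_force: [-0.2, -0.7, -0.6]
gripper_width: -0.0
finger_force: 0.0
```

>>> apply_moves(
  plan=[
    [[0.91,0.44,0],[0,0,0],0],
    [[0.91,0.44,0],[0,0,0],0],
    [[0.91,0.44,0],[0,0,0],0],
    [[0.91,0.44,0],[0,0,0],0],
    [[0.91,0.44,0],[0,0,0],0],
    [[0.91,0.44,0],[0,0,0],0],
    [[0.91,0.44,0],[0,0,0],0],
    [[0.91,0.44,0],[0,0,0],0],
    [[0.91,0.44,0],[0,0,0],0],
    [[0,0,0],[0,0,0],0],
  ],
)

```text
time: 5.3
eef_pos: [0.614, 0.0796, 0.3519]
orientation: [-179.9, 0.0, 79.3]
ft_force: [0.2, 0.1, -0.3]
gripper_width: 0.0004
finger_force: 0.0
```

```bash
python3 - <<'E'
from h import *
np.set_printoptions(precision=4,suppress=True)
s=env.read_state(); print(s['eef_pos'],env.tip_reach)
p=env.get_image('wrist'); save(p,'w1.png')
P=cloud(p,np.ones((384,512),bool))
T=P[(P[:,2]>.262)&(P[:,2]<.295)&(P[:,0]>.5)&(P[:,0]<.68)&(abs(P[:,1]-.09)<.1)]
print('tab',len(T),np.percentile(T,[2,50,98],axis=0) if len(T) else '')
n=np.array([.981,-.193]);print(np.percentile((T[:,:2]-s['eef_pos'][:2])@n,[2,50,98]))
for t in ['tab','hinge_mid','grip','lock_face']:
    o=env.pinpoint(p,t)
    if o: print(t,o[0]['p'],o[0]['pixel'],world(p,o[0]['pixel']))
E
```

```text
[0.614  0.0796 0.3519] 0.022
tab 1492 [[0.5765 0.0549 0.2636]
 [0.5869 0.0908 0.2816]
 [0.5959 0.1205 0.2833]]
[-0.0345 -0.0283 -0.0242]
tab 0.63 [219.4, 205.3] [0.5886 0.0916 0.2819]
grip 0.67 [268.8, 92.0] [0.6421 0.165  0.2079]
```

View pics/w1.png

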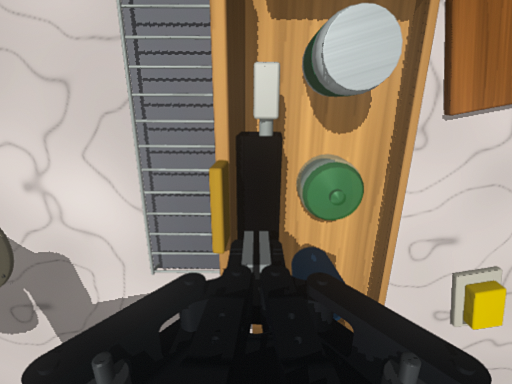

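Wrist view: brass tab at (219,205), 29 mm to the robot side of the closed fingertips, with nothing under the tips at tab height. I'll descend behind the tab and pull it forward.

>>> apply_moves(
  plan=[
    [[0,0,0.48],[0,0,0],0],
    [[0,0,0.48],[0,0,0],0],
    [[0,0,0.48],[0,0,0],0],
    [[0,0,0.48],[0,0,0],0],
    [[0,0,0.48],[0,0,0],0],
    [[0,0,0.48],[0,0,0],0],
    [[0,-0.2,0],[0,0,0],0],
    [[0,-0.2,0],[0,0,0],0],
    [[0,-0.2,0],[0,0,0],0],
    [[0,-0.2,0],[0,0,0],0],
  ],
)

```text
time: 6.55
eef_pos: [0.5933, 0.0813, 0.2822]
orientation: [179.9, -0.0, 79.1]
ft_force: [1.7, -1.3, -0.4]
gripper_width: 0.0
finger_force: 0.5
```

>>> apply_moves(
  plan=[
    [[0,-0.3,0],[0,0,0],0],
    [[0,-0.3,0],[0,0,0],0],
    [[0,-0.3,0.05],[0,0,0],0],
    [[0,-0.3,0.05],[0,0,0],0],
    [[0,-0.3,0.1],[0,0,0],0],
    [[0,-0.3,0.1],[0,0,0],0],
    [[0,-0.3,0.1],[0,0,0],0],
    [[0,-0.3,0.15],[0,0,0],0],
    [[0,-0.3,0.15],[0,0,0],0],
    [[0,-0.3,0.15],[0,0,0],0],
  ],
)

```text
time: 7.55
eef_pos: [0.5192, 0.0955, 0.2596]
orientation: [-180.0, 0.0, 79.1]
ft_force: [0.1, -0.6, 0.1]
gripper_width: -0.0002
finger_force: 0.1
```

```bash
python3 - <<'E'
from h import *
p=env.get_image('scene'); save(p,'s2.png')
q=env.get_image('wrist')
cv2.imwrite('pics/c2.png',np.hstack([p['frame'][120:340,160:400],q['frame'][:220,100:440]])[...,::-1])
E
```

```text
(no output)
```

View pics/c2.png

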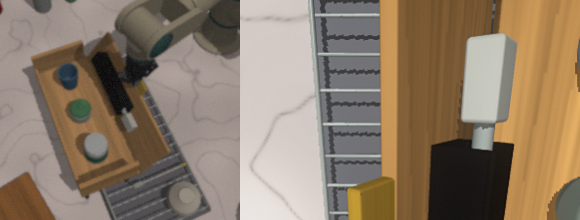

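The panel is tipped past its sinking angle, with the tab (crop pixel 370,200) ahead of the fingers. I'll lift, open and move over where the grip will land while it sinks.

>>> apply_moves(
  plan=[
    [[0,0,-0.6],[0,0,0],85],
    [[0,0,-0.6],[0,0,0],85],
    [[0,0,-0.6],[0,0,0],85],
    [[0,0,-0.6],[0,0,0],85],
    [[0,0,-0.6],[0,0,0],85],
    [[0.6,0,0],[0,0,0],85],
    [[0.6,0,0],[0,0,0],85],
    [[0.6,0,0],[0,0,0],85],
    [[0.6,0,0],[0,0,0],85],
    [[0.6,0,0],[0,0,0],85],
  ],
)

```text
time: 8.65
eef_pos: [0.5341, 0.1708, 0.3343]
orientation: [-179.9, 0.0, 79.1]
ft_force: [0.6, -0.4, 0.4]
gripper_width: 0.0849
finger_force: 0.0
```

>>> apply_moves(
  plan=[
    [[0.6,0,0],[0,0,0],85],
    [[0,0,0],[0,0,0],85],
    [[0,0,0],[0,0,0],85],
    [[0,0,0],[0,0,0],85],
    [[0,0,0],[0,0,0],85],
    [[0,0,0],[0,0,0],85],
    [[0,0,0],[0,0,0],85],
    [[0,0,0],[0,0,0],85],
    [[0,0,0],[0,0,0],85],
    [[0,0,0],[0,0,0],85],
  ],
)

```text
time: 9.65
eef_pos: [0.5369, 0.1838, 0.335]
orientation: [180.0, 0.0, 79.1]
ft_force: [-0.3, -0.1, -0.1]
gripper_width: 0.0853
finger_force: 0.0
```

>>> apply_moves(
  plan=[
    [[0,0,0],[0,0,0],85],
    [[0,0,0],[0,0,0],85],
    [[0,0,0],[0,0,0],85],
    [[0,0,0],[0,0,0],85],
    [[0,0,0],[0,0,0],85],
    [[0,0,0],[0,0,0],85],
    [[0,0,0],[0,0,0],85],
    [[0,0,0],[0,0,0],85],
    [[0,0,0],[0,0,0],85],
    [[0,0,0],[0,0,0],85],
  ],
)

```text
time: 10.65
eef_pos: [0.5369, 0.1838, 0.335]
orientation: [180.0, 0.0, 79.1]
ft_force: [0.6, -0.1, -0.2]
gripper_width: 0.0849
finger_force: 0.0
```

```bash
python3 - <<'E'
from h import *
np.set_printoptions(precision=4,suppress=True)
s=env.read_state(); e=np.array(s['eef_pos'])
u=np.array([.191,.982,0]);n=np.array([.982,-.191,0])
for c in ['wrist','scene']:
    p=env.get_image(c); save(p,c+'3.png')
    for t in ['grip','lock_face','tab']:
        o=env.pinpoint(p,t)
        if o:
            w=world(p,o[0]['pixel']); print(c,t,round(o[0]['p'],2),o[0]['pixel'],w,'rel u,n',(w-e)@u,(w-e)@n)
    o=env.silhouettes(p,'grip')
    if o:
        C=cloud(p,o[0]['pixels']); C=C[(C[:,2]>.12)&(C[:,2]<.17)]
        print('sil',o[0]['p'],o[0]['pixel'],len(C),'u',np.percentile((C-e)@u,[2,50,98]),'n',np.percentile((C-e)@n,[2,50,98]),'z',np.percentile(C[:,2],[2,50,98]))
    f=cloud(p,np.ones((384,512),bool)); d=f-[.591,.084,.11]; m=(d@n<-.1)&(d@n>-.13)&(abs(d@u)<.2)
    print('panel z',np.percentile(f[m][:,2],[10,50,90]) if m.any() else 0)
E
```

```text
wrist grip 0.72 [257.8, 169.9] [0.5403 0.1896 0.1504] rel u,n 0.006335383740053529 0.0022690744099393063
wrist lock_face 0.45 [275.9, 172.0] [0.5613 0.1729 0.1109] rel u,n -0.005979535765160992 0.026028284263199697
wrist tab 0.7 [203.7, 226.7] [0.4497 0.1145 0.1096] rel u,n -0.08464878727156538 -0.07237980401955234
sil 0.83 [259.9, 167.5] 1302 u [-0.0195  0.0062  0.0287] n [-0.0135  0.0025  0.0209] z [0.1363 0.1502 0.1518]
panel z [0.1102 0.3404 0.3937]
scene grip 0.72 [304.1, 241.1] [0.5409 0.1864 0.1499] rel u,n 0.003338238249844954 0.003434092892903887
scene lock_face 0.57 [299.1, 243.8] [0.5576 0.1832 0.1434] rel u,n 0.0033560452455662837 0.020408930778249918
scene tab 0.57 [311.7, 212.5] [0.4421 0.1043 0.108 ] rel u,n -0.0961459138873376 -0.07792001049523566
sil 0.63 [304.6, 244.6] 179 u [-0.021   0.0049  0.0268] n [-0.0113  0.0063  0.0232] z [0.1338 0.1487 0.1534]
panel z [0.1075 0.1117 0.6269]
```

View pics/wrist3.png

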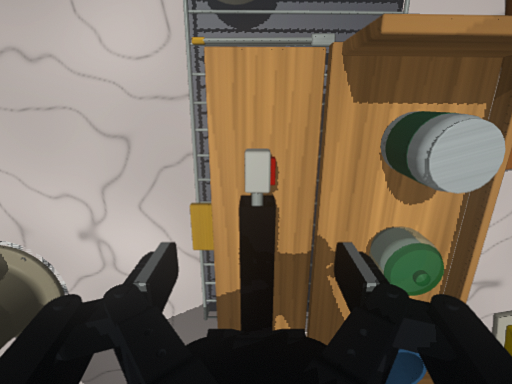

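Panel lies flat (inner face at z≈0.11). The grip is at (258,170), with the red button on its right, hinge-side edge (275,172). Both are between the open fingers, so I can go straight down.

>>> apply_moves(
  plan=[
    [[0.16,0.1,0.7],[0,0,0],85],
    [[0,0,0.7],[0,0,0],85],
    [[0,0,0.7],[0,0,0],85],
    [[0,0,0.7],[0,0,0],85],
    [[0,0,0.7],[0,0,0],85],
    [[0,0,0.7],[0,0,0],85],
    [[0,0,0.7],[0,0,0],85],
    [[0,0,0.7],[0,0,0],85],
    [[0,0,0.7],[0,0,0],85],
    [[0,0,0.7],[0,0,0],85],
  ],
)

```text
time: 12.15
eef_pos: [0.5401, 0.1872, 0.1594]
orientation: [180.0, 0.0, 79.1]
ft_force: [0.0, -0.0, 0.4]
gripper_width: 0.0849
finger_force: 0.0
```

>>> apply_moves(
  plan=[
    [[0,0,0.3],[0,0,0],85],
    [[0,0,0.3],[0,0,0],85],
    [[0,0,0.24],[0,0,0],60],
    [[0,0,0],[0,0,0],45],
    [[0,0,0],[0,0,0],40],
    [[0,0,0],[0,0,0],35],
    [[0,0,0],[0,0,0],20],
    [[0,0,0],[0,0,0],20],
    [[0,0,0],[0,0,0],20],
    [[0,0,0],[0,0,0],20],
  ],
  newtons=60,
)

```text
time: 13.15
eef_pos: [0.5393, 0.1877, 0.1404]
orientation: [-179.9, -0.0, 79.1]
ft_force: [-8.3, -0.1, 7.2]
gripper_width: 0.0293
finger_force: 59.9
```

Width 29.3 mm at 60 N, so the button is flush and the grip is held. Pulling out along +y.

>>> apply_moves(
  plan=[
    [[0,-0.02,-0.03],[0,0,0],20],
    [[0.2,0,0],[0,0,0],20],
    [[0.25,0,0],[0,0,0],20],
    [[0.25,0,0],[0,0,0],20],
    [[0.25,0,0],[0,0,0],20],
    [[0.25,0,0],[0,0,0],20],
    [[0.25,0,0],[0,0,0],20],
    [[0.25,0,0],[0,0,0],20],
    [[0.25,0,0],[0,0,0],20],
    [[0.25,0,0],[0,0,0],20],
  ],
)

```text
time: 14.15
eef_pos: [0.5498, 0.2413, 0.1404]
orientation: [-180.0, 0.1, 79.1]
ft_force: [-5.2, -9.6, 4.6]
gripper_width: 0.0294
finger_force: 59.7
```

>>> apply_moves(
  plan=[
    [[0.25,0,0],[0,0,0],20],
    [[0.25,0,0],[0,0,0],20],
    [[0.25,0,0],[0,0,0],20],
    [[0.25,0,0],[0,0,0],20],
    [[0.25,0,0],[0,0,0],20],
    [[0.25,0,0],[0,0,0],20],
    [[0.25,0,0],[0,0,0],20],
    [[0.25,0,0],[0,0,0],20],
    [[0.25,0,0],[0,0,0],20],
    [[0.15,0,0],[0,0,0],20],
  ],
)

```text
time: 15.15
eef_pos: [0.5614, 0.3, 0.1404]
orientation: [180.0, 0.1, 79.1]
ft_force: [-3.5, -5.1, 4.2]
gripper_width: 0.0292
finger_force: 59.8
```

```bash
python3 - <<'E'
from h import *
np.set_printoptions(precision=4,suppress=True)
s=env.read_state(); e=np.array(s['eef_pos'])
u=np.array([.191,.982,0]);n=np.array([.982,-.191,0])
print('travel',(e-[.5393,.1877,.1404])@u,(e-[.5393,.1877,.1404])@n,e[2],s['ft_force'],s['finger_force'])
p=env.get_image('wrist');q=env.get_image('scene')
cv2.imwrite('pics/c4.png',np.hstack([p['frame'][100:384,100:440],cv2.resize(q['frame'][200:342,220:390],None,fx=2,fy=2)])[...,::-1])
for c in (p,q):
    o=env.silhouettes(c,'grip')
    if o:
        C=cloud(c,o[0]['pixels']); C=C[(C[:,2]>.12)&(C[:,2]<.17)]; print(o[0]['p'],len(C),'grip u rel tcp',np.percentile((C-e)@u,[2,50,98]))
E
```

```text
travel 0.11451894187609953 0.00024542533909585953 0.14038203102827695 [-3.4536 -5.1227  4.2497] 59.836725890636444
0.77 6316 grip u rel tcp [-0.0232  0.0069  0.0244]
0.56 58 grip u rel tcp [0.0085 0.0179 0.0231]
```

View pics/c4.png

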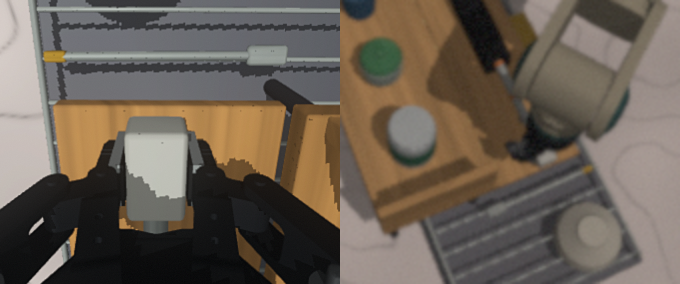

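The grip is held between the fingers (crop 155,170), with the rail out about 114 mm and the pull at spring level (about 5 N). I'll go the last few mm to the hard stop.

>>> apply_moves(
  plan=[
    [[0.06,0,0],[0,0,0],20],
    [[0.06,0,0],[0,0,0],20],
    [[0.06,0,0],[0,0,0],20],
    [[0.06,0,0],[0,0,0],20],
    [[0.04,0,0],[0,0,0],20],
    [[0,0,0],[0,0,0],20],
    [[0,0,0],[0,0,0],20],
    [[0,0,0],[0,0,0],20],
    [[0,0,0],[0,0,0],20],
    [[0,0,0],[0,0,0],20],
  ],
)

```text
time: 16.35
eef_pos: [0.5626, 0.3055, 0.1404]
orientation: [-180.0, 0.2, 79.0]
ft_force: [-6.6, -10.0, 6.6]
gripper_width: 0.0289
finger_force: 60.2
```

```bash
python3 -c "
from h import *
s=env.read_state(); print(s['eef_pos'],s['ft_force'],s['finger_force'])
print(env.finish_job())"
```

```text
[0.56257545 0.3055252  0.14035618] [ -6.64034393 -10.01422199   6.61960781] 60.16759313642979
the job is handed in; nothing more can be done
None
```

The panel is flipped flat and the rail was pulled about 120 mm, where the pull force rose as at the hard stop; I handed the job in at about 16 s with the grip still held at 60 N. No verdict came back, and I did not re-measure the other objects' positions at the end.

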